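# Tip the squaring angle onto its long leg and set it against the stop

### The job

Set up the strap-cutting stop: the aluminium angle is standing on its short leg, so tip it over its corner, away from that short leg, until it lies flat on its long leg, letting it down gently all the way and keeping the corner on the mat. Then push it gently along the mat until the end of its long leg is square and flush against the wooden stop strip, and let go. Do not touch the gold foil roll that hangs above, and leave the thread cone, the jar and the maul where they are.

Things in the scene. Friction and masses are not known exactly. Their poses are not given: they have to be found in the camera images.
- angle: L-shaped aluminium angle, 0.33 to 0.63 kg: long leg 150 mm, short leg 65 mm (outside lengths), 20 mm thick, 45 mm wide. Stands on its short leg, long leg upright. Origin: centre of the long leg. z: along the long leg to its free end (up at start); x: square to the long leg, to the outer side away from the short leg, the way it must tip (finally x points down, z to the stop); y: along its width.
- angle_heel (a point): Middle of the angle's outer corner edge, about which it tips (body x +10 mm, z -75 mm); axes as angle. It lies on the mat and stays there. Tipped more than about 16 degrees from standing, the angle falls over by itself if not held.
- angle_tip (a point): Centre of the 20 x 45 mm end face of the angle's long leg (at body z +75 mm). Axes as angle. This end face has to meet the stop strip.
- station: Fixed dark wooden stop strip on the green mat, 170 mm long, 40 high, 30 thick. Point: bottom middle, on the mat (height 0), of the face that looks to the angle. x into the strip, square to the face; y along it; z up. At the start the angle's corner is 185 to 215 mm before this face, within 15 mm of its middle, turned up to 7 degrees from square.
- foil_roll: Fixed gold roll, 50 mm thick, 230 long, level, parallel to the stop, on a 12 mm axle between two 18 mm posts, 300 mm apart, 235 high, with 60 mm feet. Origin: its centre, 215 mm above the mat, 95 before the stop face; axes as station. A gripper pointing straight down hits it where the long leg comes to lie; one leaning 30 to 45 degrees back, away from the stop, passes under.
- thread_cone: Bystander: loose cone of blue thread, 60 mm wide at the foot, 110 mm high. Origin: centre of its underside.
- paint_jar: Bystander: loose blue jar with black cap, 60 mm wide, 85 mm high. Origin: centre of its underside.
- maul: Bystander: loose maul standing on its white head, 62 mm wide, 140 mm high with its wooden handle up. Origin: centre of its underside.

How it is judged:
At the end, for the whole second after the job is handed in: The angle lies at rest flat on its long leg (within 3 degrees) with its corner on the mat (within 4 mm), its short leg standing up; the end of the long leg is against the stop strip (gap under 2.5 mm at its middle), within 60 mm of the strip's middle and square to it within 2 degrees (angle between angle's own x axis and vertical above 3.09 rad and x of angle_tip in the frame of station above -0.0025 m and y of angle_tip in the frame of station between -0.06 and 0.06 m and angle between the z axis of angle and the x axis of station, either way round below 0.035 rad and height (world z) of angle_heel below 0.004 m and linear speed of angle below 0.01 m/s and angular speed of angle below 0.1 rad/s); the robot touches nothing.
It fails at once if the angle is dropped or falls (turns faster than 4 rad/s) (angular speed of angle above 4 rad/s).
It fails at once if the angle's corner is lifted more than 15 mm off the mat (height (world z) of angle_heel above 0.015 m).
It fails at once if the angle is rammed against the stop strip or its stand (over 40 N) (contact force between angle and station above 40 N).
It fails at once if the foil roll is hit (over 3 N) (contact force between foil_roll and anything else above 3 N).
It fails at once if the thread cone, the jar or the maul is moved by more than 30 mm (distance of any of thread_cone, paint_jar, maul from where it was at the start of the episode above 0.03 m).
It also fails if it takes over 58 s, if anything falls off the work surface, if the arm or the gripper's body presses on something with over 40 N, if the wrist force passes 120 N, or if a joint passes its speed limit or range.

### The arm

A 6-joint arm with a two-finger parallel gripper is mounted at the origin on the work surface. World frame = base frame: x ahead of the robot, y to its left, z up, the work surface at z = 0. Lengths are in m, angles in rad, forces in N, time in s.
With the tool pointing down it reaches from about 0.3 to 0.875 m from the base axis. Payload 4.2 kg.
Tool frame: the origin (TCP) lies midway between the tips of the shut fingers; the grasp point (between the pads) lies 19 mm behind it; z points along the fingers, y is the direction in which the jaws open and shut (so a half turn about z gives the same grasp; the last joint's range is limited). The gripper opens to 85 mm and grips with 20 to 120 N. Pads are 22 mm wide; open, the fingers measure 114 mm over their backs; the gripper's body (76 mm by 85 mm) begins 54 mm behind the grasp point. The pads swing forward as they close: fully open they stand 13 mm farther back than shut.
Start: joints at [1.308, 0.32, 1.565, -0, 1.257, -0.02], TCP at [0.138, 0.558, 0.231] pointing down, gripper open.
Joint ranges: [-3.11, 3.11], [-0.84, 2.01], [0.21, 2.61], [-1.34, 4.49], [0.05, 2.63], [-2.56, 2.56]. Speed limits (rad/s): [2.57, 2.57, 3.14, 3.14, 3.14, 3.14].

### API

Orientations are given as [roll, pitch, yaw] about the fixed x, y, z axes, in that order (R = Rz(yaw) Ry(pitch) Rx(roll)).
In Python, from plant import move_ptp, movel, goto_joints, grip, pause, ik, read_state, grab_frame, Unreachable, finish_job gives the robot as it stands. The module is installed in compiled form; this text tells all that it offers. Calls block until the motion is done:
- move_ptp(position, orientation): joint-space move of the TCP to a pose.
- movel(position, ori=None, velocity=0.15, guard=None): straight line of the TCP; ori=None keeps the orientation; velocity is the mean speed in m/s. With guard (N) it stops when the force on the tool has changed by that much, and returns True; else False.
- goto_joints(angles): joint-space move.
- grip(opening, squeeze=None): opening from 0.0 (shut) to 1.0 (fully open); squeeze is the grip in N (None keeps the last); returns when the fingers have stopped.
- pause(seconds).
- ik(position, orientation): joint angles nearest the present ones, or None.
- read_state(): the state.
- grab_frame(name): name is "side" or "top"; returns a dict with "frame" (480x640x3 uint8, red, green, blue), "fx", "fy", "cx", "cy" (pixels), "k1" (the pictures are not rectified: a ray, as slopes to the right and down, at radius r is drawn at 1 + k1 r^2 times it, then the intrinsics apply), "R" (3x3) and "t" (3): a world point X has camera coordinates R X + t. Camera axes: x right, y down, z forward; pixel columns grow to the right and rows downward; lengths in m; the calibration is good to about 2 mm. A picture is of the moment at which its call begins. There is no depth.
A pose or a line that the arm cannot do raises Unreachable and nothing moves.
- finish_job(): hands the job in, once; it reports no verdict.
The state is a dict: "time": time; "joint_positions": joint angles; "qvel": joint speeds; "joint_torque": joint torques, N m; "tcp_pos": TCP position; "tcp_rot": TCP orientation; "wrist_force": force on the tool from outside, world axes, zero at the start; "wrist_torque": the same for the moment, N m; "opening": opening from 0.0 (shut) to 1.0 (fully open).
Only numpy, scipy, OpenCV 4.12 (cv2) and the standard library are available. Lean on these libraries where they do the work, as an engineer would, in place of code of your own. Each camera call takes 0.05 s, during which the arm holds its last target. There are 200 camera calls.

## Working session

There is one attempt and no reset: what is moved stays moved. The work goes in short steps, each a Python script; the robot and the scene stay as the last script left them, time stands still between calls to the robot, and variables do not carry over. Pictures are saved under pics/ and viewed, about 8 in all and at most 12, crops included, and the job is handed in when it is done.

```bash
mkdir -p pics; python3 - <<'E'
from plant import *
import cv2,pickle
for n in("side","top"):
    f=grab_frame(n); pickle.dump(f,open(n+".pkl","wb"))
    cv2.imwrite(f"pics/{n}0.png",f["frame"][:,:,::-1]); print(n,f["fx"],f["cx"],f["cy"],f["k1"],(-f["R"].T@f["t"]).round(3),f["R"].round(2).tolist())
print(read_state())
E
```

```text
side 552.1653902800972 325.08497979465784 242.2413141750077 -0.12615161330592528 [0.33  0.485 0.893] [[-0.9, -0.43, 0.02], [-0.35, 0.71, -0.61], [0.25, -0.56, -0.79]]
top 445.6060067458192 327.9334934469626 240.69430025789936 -0.09327963610473636 [ 0.53  -0.046  0.869] [[0.01, -1.0, 0.0], [-1.0, -0.01, -0.05], [0.05, -0.0, -1.0]]
{'time': 0.1, 'joint_positions': array([ 1.30800232e+00,  3.20221808e-01,  1.56555553e+00, -2.37207582e-05,
        1.25740457e+00, -1.99778233e-02]), 'qvel': array([-0.00092569, -0.00241663, -0.00401868, -0.00023019, -0.00183493,
       -0.00128533]), 'joint_torque': array([-3.52935831e-04, -4.16406119e+01, -2.34703392e+01, -4.88359296e-05,
        4.83192533e-03, -1.33976201e-06]), 'tcp_pos': array([0.13813395, 0.55772016, 0.23057046]), 'tcp_rot': array([-3.14000327e+00, -9.19839982e-06,  2.89878380e+00]), 'wrist_force': array([-0.73514569, -0.24594698, -0.35953877]), 'wrist_torque': array([ 0.04629019,  0.02995375, -0.03297311]), 'opening': 1.0002903865334924}
```

View pics/side0.png

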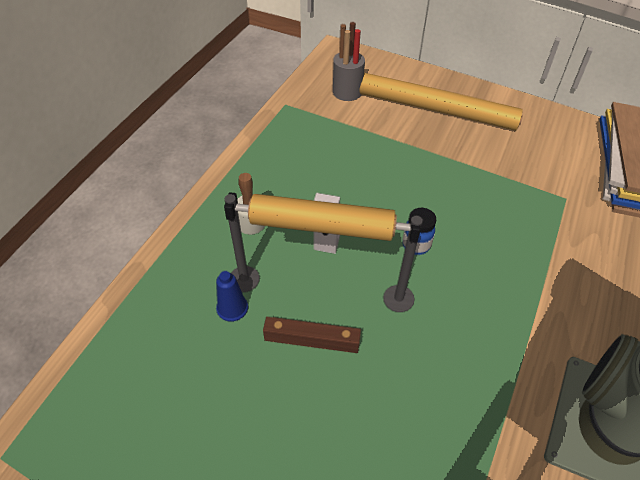

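View pics/top0.png

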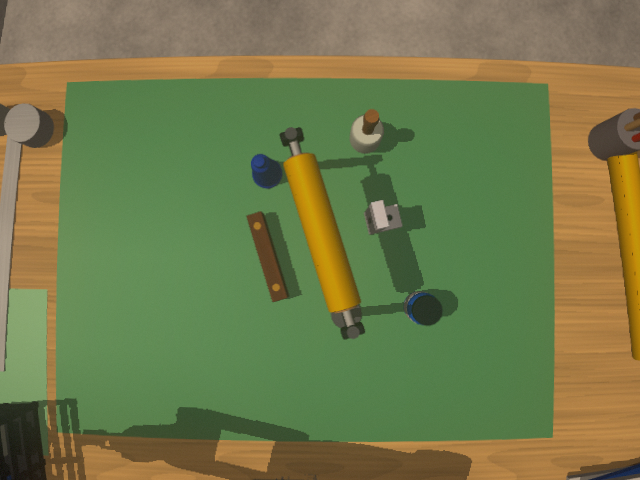

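Side view: the roll (250–395, ~215) hides the angle (~327,222), the strip is in front (265–362, 320–350). Top view: strip corners about (248,213)–(287,298), angle at about (383,217), cone (266,171), maul (367,133), jar (425,309). Next, an enlarged crop of the angle and strip.

```bash
cat > h.py <<'E'
import numpy as np,cv2,pickle
def ray(f,u,v):
    K=np.array([[f["fx"],0,f["cx"]],[0,f["fy"],f["cy"]],[0,0,1]])
    p=cv2.undistortPoints(np.array([[[u,v]]],float),K,np.array([f["k1"],0,0,0.]))[0,0]
    R=np.array(f["R"]); return -R.T@f["t"], R.T@np.array([p[0],p[1],1])
def pt(f,u,v,z):
    o,d=ray(f,u,v); return o+d*(z-o[2])/d[2]
def proj(f,X):
    K=np.array([[f["fx"],0,f["cx"]],[0,f["fy"],f["cy"]],[0,0,1]])
    return cv2.projectPoints(np.array(X,float).reshape(-1,1,3),cv2.Rodrigues(np.array(f["R"]))[0],np.array(f["t"],float),K,np.array([f["k1"],0,0,0.]))[0].reshape(-1,2)
def crop(f,u0,u1,v0,v1,s,name):
    cv2.imwrite(name,cv2.resize(np.ascontiguousarray(f["frame"][v0:v1,u0:u1,::-1]),None,fx=s,fy=s,interpolation=cv2.INTER_CUBIC))
E
python3 -c "
from h import *
f=pickle.load(open('top.pkl','rb')); 
a=cv2.resize(np.ascontiguousarray(f['frame'][190:245,355:415,::-1]),None,fx=10,fy=10,interpolation=cv2.INTER_CUBIC)[:550]
b=cv2.resize(np.ascontiguousarray(f['frame'][205:307,243:293,::-1]),None,fx=5,fy=5,interpolation=cv2.INTER_CUBIC)[:550]
c=np.zeros((550,800,3),np.uint8); c[:,:550]=a[:,:550]; c[:510,550:800]=b
cv2.imwrite('pics/crop.png',c)"
```

```text
(no output)
```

View pics/crop.png

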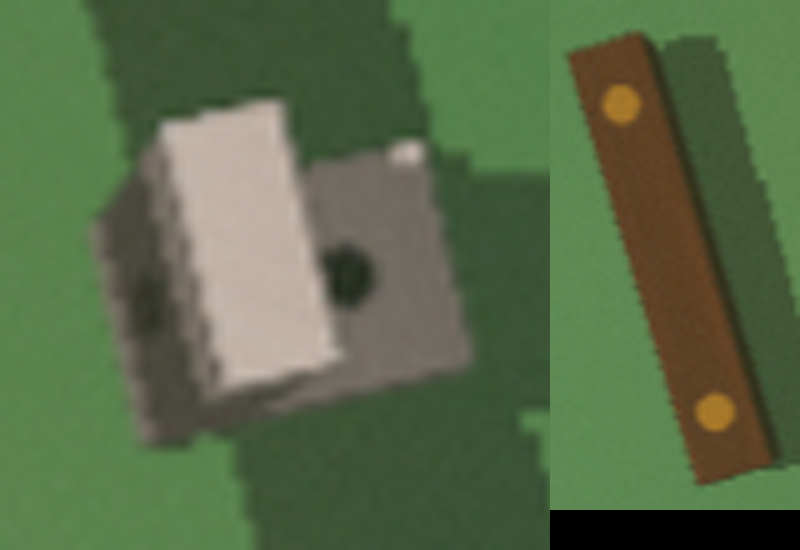

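The crop shows the angle's upper end face (160,122),(280,100),(340,358),(220,392), its corner edge on the mat (97,225)–(145,445), the short-leg edge (425,145)–(472,362), and the strip's top (568,52),(642,33),(775,462),(698,485).

```bash
python3 -c "
from h import *
f=pickle.load(open('top.pkl','rb'))
A=lambda u,v,z:pt(f,355+(u+.5)/10-.5,190+(v+.5)/10-.5,z)
S=lambda u,v,z:pt(f,243+(u-550+.5)/5-.5,205+(v+.5)/5-.5,z)
top=np.array([A(160,122,.15),A(280,100,.15),A(340,358,.15),A(220,392,.15)])
heel=np.array([A(97,225,0),A(145,445,0)]); sh=np.array([A(425,145,.02),A(472,362,.02)])
st=np.array([S(568,52,.04),S(642,33,.04),S(775,462,.04),S(698,485,.04)])
def ang(a,b): d=b-a; return np.degrees(np.arctan2(d[1],d[0])).round(1), np.linalg.norm(d).round(4)
print('top',top.round(4).tolist(),top.mean(0)); print('edges',ang(top[0],top[3]),ang(top[1],top[2]),ang(top[0],top[1]))
print('heel',heel.round(4).tolist(),heel.mean(0),ang(*heel)); print('short',sh.mean(0),ang(*sh))
print('strip',st.round(4).tolist(),ang(st[0],st[3]),ang(st[1],st[2]),ang(st[0],st[1]))
fm=(st[1]+st[2])/2; d=st[1]-st[2]; d/=np.linalg.norm(d); sx=np.array([-d[1],d[0],0]); 
if sx@(heel.mean(0)-fm)>0: sx=-sx
print('station',fm,'x',sx,np.degrees(np.arctan2(sx[1],sx[0]))); h=heel.mean(0)-fm; print('heel in station',h@sx,h@d)
for n,u,v,z in(('cone foot',268,173,0.03),('maul',367,134,.05),('jar',425,309,.085),('post1',291,136,.235),('post2',352,331,.235)): 
  p=pt(f,u,v,z);print(n,p.round(3),'station',((p-fm)@sx).round(3),((p-fm)@d).round(3))
"
```

```text
top [[0.6279, -0.1167, 0.15], [0.6316, -0.1363, 0.15], [0.5896, -0.146, 0.15], [0.584, -0.1265, 0.15]] [ 0.60826827 -0.13137526  0.15      ]
edges (np.float64(-167.5), np.float64(0.045)) (np.float64(-167.0), np.float64(0.0431)) (np.float64(-79.1), np.float64(0.0199))
heel [[0.6279, -0.1192, 0.0], [0.5847, -0.1286, 0.0]] [ 0.60627908 -0.12388021  0.        ] (np.float64(-167.7), np.float64(0.0442))
short [ 0.62063825 -0.18504064  0.02      ] (np.float64(-168.0), np.float64(0.0427))
strip [[0.6166, 0.1051, 0.04], [0.6239, 0.0774, 0.04], [0.4644, 0.026, 0.04], [0.4556, 0.0546, 0.04]] (np.float64(-162.6), np.float64(0.1687)) (np.float64(-162.2), np.float64(0.1676)) (np.float64(-75.3), np.float64(0.0287))
station [0.54414359 0.05172096 0.04      ] x [-0.30650877  0.95186784  0.        ] 107.84895796049433
heel in station -0.18619417452951312 0.00532147153982055
cone foot [0.698 0.067 0.03 ] station -0.033 0.151
maul [ 0.769 -0.12   0.05 ] station -0.233 0.162
jar [ 0.448 -0.22   0.085] station -0.229 -0.175
post1 [0.712 0.007 0.235] station -0.094 0.146
post2 [ 0.432 -0.082  0.235] station -0.093 -0.148
```

```bash
cat >> h.py <<'E'
from scipy.spatial.transform import Rotation as Ro
HE=np.array([.6063,-.1227,0]); AF=np.radians(102.3); SF=np.radians(107.7)
UP=np.array([0,0,1.])
def fw(a): return np.array([np.cos(a),np.sin(a),0])
def tool(b,a,flip=1):
    "lean b (deg back from straight down), heading a -> direction, rpy"
    b=np.radians(b); z=-UP*np.cos(b)+fw(a)*np.sin(b); y=flip*np.cross(UP,fw(a)); x=np.cross(y,z)
    return z,Ro.from_matrix(np.c_[x,y,z]).as_euler('xyz')
S,PX,OFF,B0,B1=.115,-.004,.010,75,40
def tip(th,back=0,flip=1,b=None,up=0):
    "TCP pose holding the long leg when it is tipped th deg"
    t=np.radians(th); f=fw(AF); zd=UP*np.cos(t)+f*np.sin(t); xd=f*np.cos(t)-UP*np.sin(t)
    if b is None: b=B0+(B1-B0)*th/90
    z,o=tool(b,AF,flip); return HE+zd*S+xd*(PX-.010)+z*(OFF-back)+UP*up,o
E
python3 - <<'E'
from h import *; from plant import *
import h
for flip in(1,-1):
  for b0 in(90,75,60):
    h.B0=b0; print(flip,b0)
    for th,bk,up in((0,.1,.15),(0,.1,0),(0,0,0),(30,0,0),(60,0,0),(90,0,0)):
        q=ik(*tip(th,bk,flip,up=up)); print(th,bk,None if q is None else np.round(q,2))
for p in([.3,.3,.5],[.4,-.1,.5]): print(np.round(ik(p,[3.14,0,2.9]),2),np.round(ik(p,tool(30,AF,1)[1]),2),np.round(ik(p,tool(30,AF,-1)[1]),2))
E
```

```text
1 90
0 0.1 [-0.67  1.02  0.95  1.13  2.36  2.55]
0 0.1 [-0.67  1.18  0.99  0.97  2.27  2.33]
0 0 [-0.59  1.08  1.26  0.95  2.12  2.2 ]
30 0 [-0.52  0.92  1.41  0.83  1.84  2.16]
60 0 [-0.43  0.8   1.56  0.73  1.54  2.17]
90 0 [-0.33  0.74  1.68  0.63  1.21  2.22]
1 75
0 0.1 [-0.66  0.92  0.91  0.96  2.28  2.53]
0 0.1 [-0.66  1.04  1.02  0.82  2.13  2.31]
0 0 [-0.58  0.97  1.28  0.82  1.96  2.2 ]
30 0 [-0.5   0.84  1.44  0.75  1.73  2.19]
60 0 [-0.41  0.76  1.57  0.69  1.47  2.2 ]
90 0 [-0.33  0.74  1.68  0.63  1.21  2.22]
1 60
0 0.1 [-0.63  0.81  0.9   0.78  2.18  2.51]
0 0.1 [-0.63  0.9   1.08  0.68  1.98  2.3 ]
0 0 [-0.55  0.86  1.32  0.69  1.78  2.22]
30 0 [-0.47  0.77  1.47  0.67  1.61  2.23]
60 0 [-0.39  0.73  1.59  0.65  1.41  2.23]
90 0 [-0.33  0.74  1.68  0.63  1.21  2.22]
-1 90
0 0.1 [-0.67  1.02  0.95  1.13  2.36 -0.59]
0 0.1 [-0.67  1.18  0.99  0.97  2.27 -0.81]
0 0 [-0.59  1.08  1.26  0.95  2.12 -0.94]
30 0 [-0.52  0.92  1.41  0.83  1.84 -0.98]
60 0 [-0.43  0.8   1.56  0.73  1.54 -0.97]
90 0 [-0.33  0.74  1.68  0.63  1.21 -0.92]
-1 75
0 0.1 [-0.66  0.92  0.91  0.96  2.28 -0.61]
0 0.1 [-0.66  1.04  1.02  0.82  2.13 -0.84]
0 0 [-0.58  0.97  1.28  0.82  1.96 -0.94]
30 0 [-0.5   0.84  1.44  0.75  1.73 -0.95]
60 0 [-0.41  0.76  1.57  0.69  1.47 -0.95]
90 0 [-0.33  0.74  1.68  0.63  1.21 -0.92]
-1 60
0 0.1 [-0.63  0.81  0.9   0.78  2.18 -0.63]
0 0.1 [-0.63  0.9   1.08  0.68  1.98 -0.84]
0 0 [-0.55  0.86  1.32  0.69  1.78 -0.92]
30 0 [-0.47  0.77  1.47  0.67  1.61 -0.92]
60 0 [-0.39  0.73  1.59  0.65  1.41 -0.91]
90 0 [-0.33  0.74  1.68  0.63  1.21 -0.92]<stdin>:7: UserWarning: Gimbal lock detected. Setting third angle to zero since it is not possible to uniquely determine all angles.
Traceback (most recent call last):
TypeError: unsupported operand type(s) for *: 'NoneType' and 'float'
```

```bash
sed -i 's/flip=1/flip=-1/g' h.py; python3 - <<'E'
from h import *; from plant import *
def s(): r=read_state(); print(round(r["time"],2),r["tcp_pos"].round(4),r["wrist_force"].round(1))
goto_joints([1.308,-.2,1.565,0,1.257,-.02]); s()
goto_joints([-.66,-.1,1.5,.8,1.9,-.6]); s()
move_ptp(*tip(0,.1,up=.15)); s()
p,o=tip(0,.1); movel(p,o); s()
p,o=tip(0,0); print(p,movel(p,o,velocity=.06,guard=4)); s()
ims=[]
for n,(u0,u1,v0,v1) in(("side",(210,450,140,290)),("top",(300,460,150,250))):
    f=grab_frame(n); ims.append(cv2.resize(np.ascontiguousarray(f["frame"][v0:v1,u0:u1,::-1]),(480 ,300))); pickle.dump(f,open(n+"1.pkl","wb"))
cv2.imwrite("pics/pre.png",np.vstack(ims))
E
```

```text
1.25 [0.1069 0.4416 0.5027] [0.  0.4 0.5]
3.32 [0.369  0.0021 0.5508] [0.1 0.4 0.1]
4.95 [ 0.6277 -0.221   0.2903] [ 0.3 -0.   0.9]
6.1 [ 0.6281 -0.2215  0.1395] [-0.2 -0.8  0.6]
[ 0.60722471 -0.1269411   0.11241181] False
7.92 [ 0.6073 -0.1272  0.1124] [ 0.3 -0.4 -0.3]
```

View pics/pre.png

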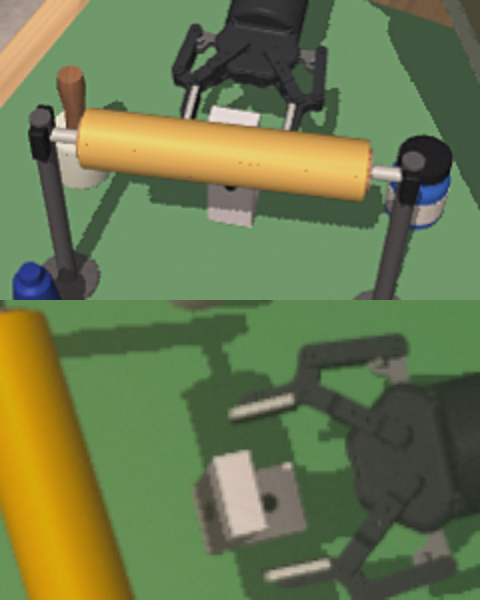

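The view shows the fingers evenly straddling the long leg: gaps of about 35 px each side at (250,430) and (275,550). The side view shows the roll clear of the gripper.

```bash
python3 - <<'E'
from h import *; from plant import *
def s(*a): r=read_state(); print(*a,round(r["time"],2),r["tcp_pos"].round(4),r["wrist_force"].round(1),round(r["opening"],3)); return np.linalg.norm(r["wrist_force"])
grip(0,25); s("grip")
for th in range(4,29,4):
    p,o=tip(th); movel(p,o,velocity=.02)
    if s(th)>25: print("STOP");break
ims=[]
for n,(u0,u1,v0,v1) in(("side",(210,450,140,290)),("top",(300,460,150,250))):
    f=grab_frame(n); ims.append(cv2.resize(np.ascontiguousarray(f["frame"][v0:v1,u0:u1,::-1]),(480 ,300)))
cv2.imwrite("pics/t28.png",np.vstack(ims))
E
```

```text
grip 8.47 [ 0.6073 -0.127   0.1125] [ 1.2 -1.7  0.8] 0.515
4 9.02 [ 0.6056 -0.1189  0.1128] [ 1.3 -1.4  0.2] 0.518
8 9.57 [ 0.6038 -0.1112  0.113 ] [ 0.4 -3.   2.4] 0.518
12 10.12 [ 0.602  -0.1033  0.1127] [ 0.7 -2.3  5.7] 0.52
16 10.67 [ 0.6003 -0.0955  0.1117] [-0.1 -0.9  6.4] 0.517
20 11.22 [ 0.5986 -0.0876  0.1101] [ 0.3 -1.4  7.2] 0.518
24 11.77 [ 0.5968 -0.0799  0.1079] [-0.1 -0.5  8.4] 0.518
28 12.32 [ 0.5952 -0.0724  0.1051] [-0.2  0.4  8. ] 0.516
```

View pics/t28.png

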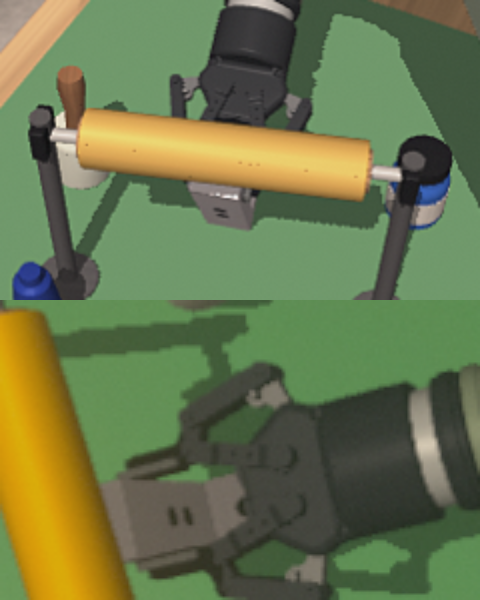

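The angle is tipping: in the side view its corner edge is still at (205,215)–(255,228), as before, and in the top view the inner face is tilting up under the fingers. The wrist force levels off at 8 N, pressing the heel down, so I'm continuing.

```bash
python3 - <<'E'
from h import *; from plant import *
def s(*a): r=read_state(); print(*a,round(r["time"],2),r["tcp_pos"].round(4),r["wrist_force"].round(1),r["wrist_torque"].round(2)); return np.linalg.norm(r["wrist_force"])
for th in list(range(32,85,4))+[86,88]:
    p,o=tip(th); movel(p,o,velocity=.02)
    if s(th)>22: print("STOP");break
ims=[]
for n,(u0,u1,v0,v1) in(("side",(210,450,180,330)),("top",(240,400,170,270))):
    f=grab_frame(n); ims.append(cv2.resize(np.ascontiguousarray(f["frame"][v0:v1,u0:u1,::-1]),(480 ,300)))
cv2.imwrite("pics/t88.png",np.vstack(ims))
E
```

```text
32 12.97 [ 0.5935 -0.065   0.1018] [-1.   1.5  8.8] [0.47 0.2  0.12]
36 13.53 [ 0.5919 -0.0578  0.0979] [0.2 2.1 8.4] [0.54 0.13 0.12]
40 14.08 [ 0.5904 -0.051   0.0934] [-1.2  3.1  7.3] [0.56 0.12 0.11]
44 14.64 [ 0.5889 -0.0445  0.0885] [-1.5  3.5  7.7] [0.58 0.16 0.09]
48 15.2 [ 0.5875 -0.0384  0.0831] [-1.6  3.5  7.2] [0.59 0.22 0.09]
52 15.76 [ 0.5862 -0.0325  0.0773] [-1.1  4.3  6.2] [0.67 0.19 0.08]
56 16.32 [ 0.585  -0.0272  0.071 ] [-0.3  4.7  6.5] [0.65 0.16 0.05]
60 16.88 [ 0.5839 -0.0223  0.0644] [-2.2  5.   6.2] [0.64 0.13 0.05]
64 17.43 [ 0.5829 -0.0178  0.0574] [-1.5  5.9  6. ] [0.57 0.06 0.04]
68 17.99 [ 0.582  -0.0139  0.0501] [-1.6  5.4  5.2] [0.55 0.09 0.04]
72 18.55 [ 0.5814 -0.0112  0.0421] [-1.   5.   3.2] [ 0.31  0.03 -0.01]
76 19.11 [ 0.5816 -0.01    0.0343] [-0.8  3.9  2.9] [ 0.09  0.07 -0.03]
80 19.67 [ 0.5813 -0.0079  0.0263] [-0.6  2.4  1.6] [-0.24 -0.05 -0.06]
84 20.23 [ 0.5808 -0.0059  0.0184] [-1.2  1.8  0.3] [-0.26 -0.04  0.03]
86 20.58 [ 0.5807 -0.005   0.0144] [-0.1  2.2  1.2] [-0.21 -0.09 -0.04]
88 20.94 [ 0.5805 -0.0045  0.0104] [0.2 3.3 0.5] [-0.16 -0.04 -0.02]
```

View pics/t88.png

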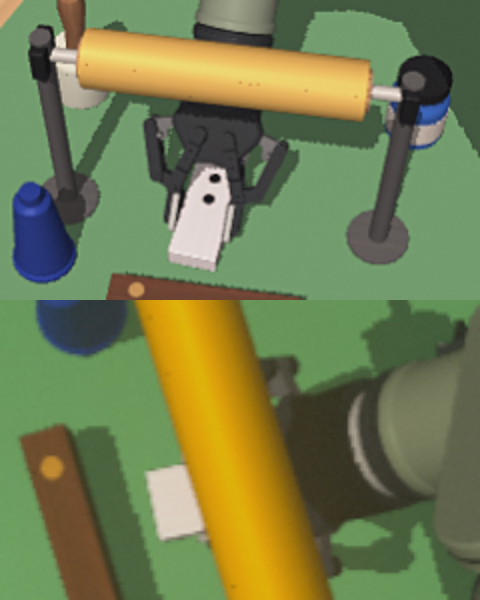

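The side view shows the angle almost flat with its end at (170–215, 265), the strip just ahead, and the roll clear. The torque sign change suggests the gripper body is brushing the short leg, so I'll lean less (33°) for the last bit, set it down and release.

```bash
python3 - <<'E'
from h import *; from plant import *
def s(*a): r=read_state(); print(*a,round(r["time"],2),r["tcp_pos"].round(4),r["wrist_force"].round(1),r["wrist_torque"].round(2),round(r["opening"],3))
for th,b in((88,37),(88,33),(89,33),(89.7,33)):
    p,o=tip(th,b=b); g=movel(p,o,velocity=.01,guard=8); s(th,b,g)
f=grab_frame("side")
grip(.68); s("open")
f2=grab_frame("side")
ims=[cv2.resize(np.ascontiguousarray(x["frame"][190:340,210:450,::-1]),(480,300)) for x in(f,f2)]
cv2.imwrite("pics/rel.png",np.vstack(ims))
E
```

```text
88 37 False 21.29 [ 0.5805 -0.0051  0.0098] [-0.3 -0.2 -4.1] [-0.47 -0.14  0.03] 0.515
88 33 False 21.54 [ 0.5806 -0.0054  0.0096] [-0.8 -0.  -3.8] [-0.35 -0.13 -0.04] 0.519
89 33 False 21.89 [ 0.5806 -0.0056  0.0072] [-0.2  0.1 -4.1] [-0.36 -0.13  0.01] 0.516
89.7 33 False 22.18 [ 0.5808 -0.0053  0.0065] [ 0.5 -1.8 -1. ] [-0.33  0.08  0.12] 0.52
open 22.52 [ 0.5808 -0.0049  0.0064] [ 0.4 -0.3 -0.1] [-0.28 -0.05  0.03] 0.675
```

View pics/rel.png

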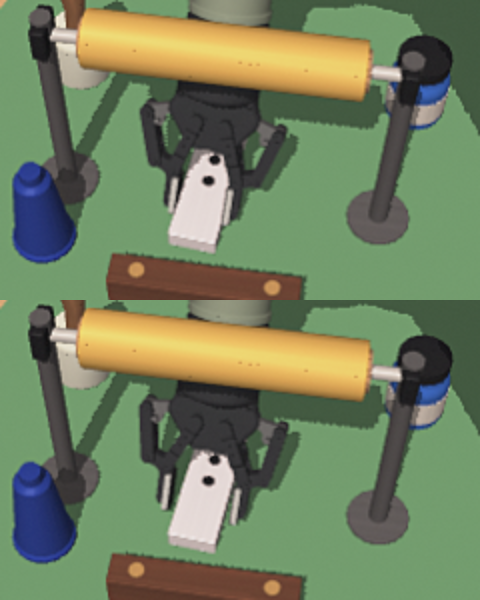

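The bar sits flat and did not move when I opened the fingers (end at (170–215, 245) in both views). I'm withdrawing along the tool axis and moving behind the short leg.

```bash
python3 - <<'E'
from h import *; from plant import *
def s(*a): r=read_state(); print(*a,round(r["time"],2),r["tcp_pos"].round(4),r["wrist_force"].round(1))
p,o=tip(89.7,b=33); z=tool(33,AF)[0]
print(movel(p-z*.03,o,velocity=.05,guard=5)); s()
movel(p-z*.13,o,velocity=.12); s()
z,o=tool(30,SF); movel(HE-.10*fw(SF)+UP*.13,o,velocity=.15); s()
f=grab_frame("top"); g=grab_frame("side"); pickle.dump((f,g),open("flat.pkl","wb"))
a=cv2.resize(np.ascontiguousarray(f["frame"][165:265,250:410,::-1]),None,fx=5,fy=5,interpolation=cv2.INTER_CUBIC)
cv2.imwrite("pics/flat.png",a)
E
```

```text
False
23.32 [ 0.584  -0.0211  0.0314] [-0.2 -0.4  0.8]
24.31 [ 0.5952 -0.0739  0.1146] [-0.5  0.4  0.1]
25.46 [ 0.6364 -0.2173  0.1299] [0.3 0.3 0. ]
```

View pics/flat.png

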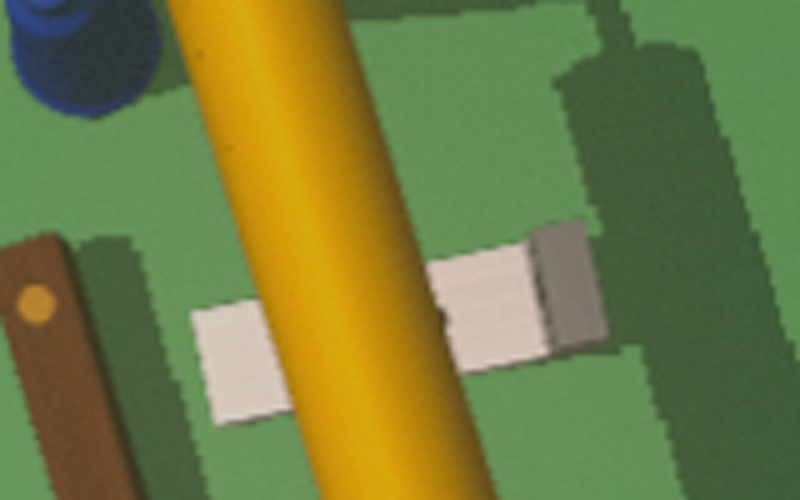

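The angle lies flat and whole. Its end edge is (192,312)–(217,425), and the short leg's top outer edge is (583,220)–(608,337). I'm computing its pose and moving in behind it.

```bash
cat >> h.py <<'E'
ST=np.array([.5441,.0517,0]); L=np.cross(fw(SF),UP)  # L: right of heading
def sta(p): return np.array([(p-ST)@fw(SF),(p-ST)@L])
E
python3 - <<'E'
from h import *; from plant import *
f,g=pickle.load(open("flat.pkl","rb"))
P=lambda u,v,z:pt(f,250+(u+.5)/5-.5,165+(v+.5)/5-.5,z)
e=[P(192,312,.02),P(217,425,.02)]; b=[P(583,220,.065),P(608,337,.065)]
for n,(x,y) in(("end",e),("back",b)):
    print(n,sta(x).round(4),sta(y).round(4),"len",np.linalg.norm(x-y).round(4),"yaw",np.degrees(np.arctan2(*(sta(x)-sta(y)))).round(1))
m=(b[0]+b[1])/2; bs=sta(m); print("length",np.linalg.norm((e[0]+e[1])[:2]/2-m[:2]))
z,o=tool(30,SF); grip(.25)
base=ST+L*bs[1]+fw(SF)*(bs[0]-.05)
movel(base+UP*.13,o); print(movel(base+UP*.012,o,velocity=.1,guard=6))
r=read_state(); print(r["time"],r["tcp_pos"],sta(r["tcp_pos"]),r["wrist_force"],r["opening"])
E
```

```text
end [-0.0382  0.0424] [-0.0346 -0.0018] len 0.0443 yaw -4.7
back [-0.1861  0.0275] [-0.1818 -0.0158] len 0.0435 yaw -5.6
length 0.1482917622226462
False
27.825 [ 0.62129119 -0.16957501  0.01277323] [-0.23426886  0.00626215] [-0.64317538  0.0043844   0.01585972] 0.24831604763772416
```

```bash
python3 - <<'E'
from h import *; from plant import *
z,o=tool(30,SF)
y=sta(read_state()["tcp_pos"])[1]
for x,v,g in((-.200,.04,10),(-.180,.02,12),(-.168,.015,12),(-.145,.006,12)):
    hit=movel(ST+L*y+fw(SF)*x+UP*.012,o,velocity=v,guard=g)
    r=read_state(); print(x,hit,round(r["time"],2),sta(r["tcp_pos"]).round(4),r["tcp_pos"][2].round(4),(r["wrist_force"]@fw(SF)).round(1),r["wrist_force"].round(1))
    if hit: break
f=grab_frame("top"); g=grab_frame("side"); pickle.dump((f,g),open("push.pkl","wb"))
a=cv2.resize(np.ascontiguousarray(f["frame"][180:300,230:390,::-1]),None,fx=5,fy=5,interpolation=cv2.INTER_CUBIC)
cv2.imwrite("pics/push.png",a)
E
```

```text
-0.2 False 28.82 [-0.2003  0.0063] 0.012 0.0 [ 0.4  0.1 -0.1]
-0.18 False 29.98 [-0.1799  0.0062] 0.012 -1.3 [-0.2 -1.5 -0.2]
-0.168 False 30.93 [-0.1677  0.0062] 0.012 -1.6 [ 0.5 -1.5 -1.4]
-0.145 True 33.24 [-0.1579  0.0082] 0.0117 -1.7 [ 0.2 -1.8  1.7]
```

View pics/push.png

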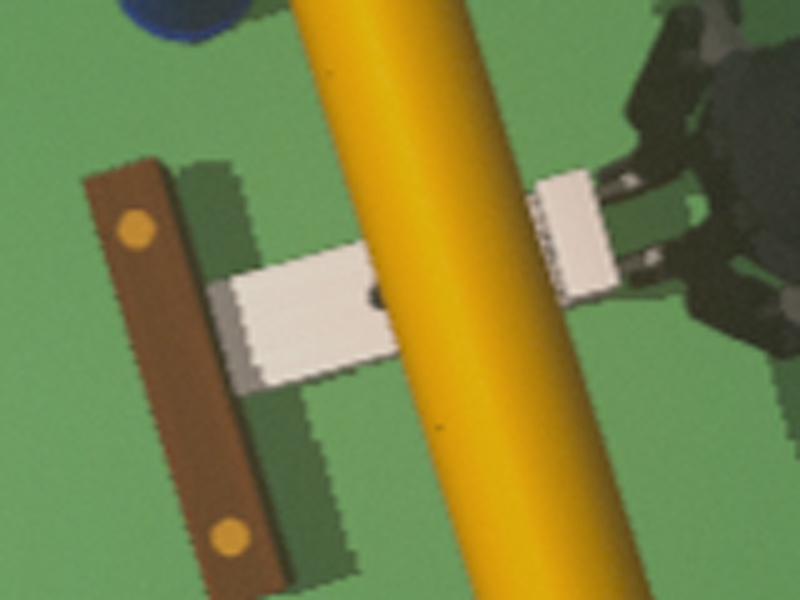

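The end is at the strip: strip shadow of equal width along the end, (207–235, 280) and (237–262, 390), no gap visible. The outer edge (590,170)–(618,287) may still be a degree or two off square. I'll seat it with one more gentle push and check numerically.

```bash
python3 - <<'E'
from h import *; from plant import *
z,o=tool(30,SF)
y=sta(read_state()["tcp_pos"])[1]
for k in range(2):
    hit=movel(ST+L*y+fw(SF)*-.150+UP*.012,o,velocity=.005,guard=18)
    r=read_state(); print(hit,round(r["time"],2),sta(r["tcp_pos"]).round(4),(r["wrist_force"]@fw(SF)).round(1),r["wrist_force"].round(1),r["wrist_torque"].round(2))
f=grab_frame("top"); g=grab_frame("side"); pickle.dump((f,g),open("push2.pkl","wb"))
a=cv2.resize(np.ascontiguousarray(f["frame"][200:265,262:362,::-1]),None,fx=8,fy=8,interpolation=cv2.INTER_CUBIC)
cv2.imwrite("pics/push2.png",a)
E
```

```text
False 35.17 [-0.1568  0.0108] -16.6 [  7.3 -15.1  -1.7] [-2.59 -1.19 -0.33]
False 35.42 [-0.1568  0.0108] -17.1 [  7.4 -15.6  -0.9] [-2.53 -1.21 -0.35]
```

View pics/push2.png

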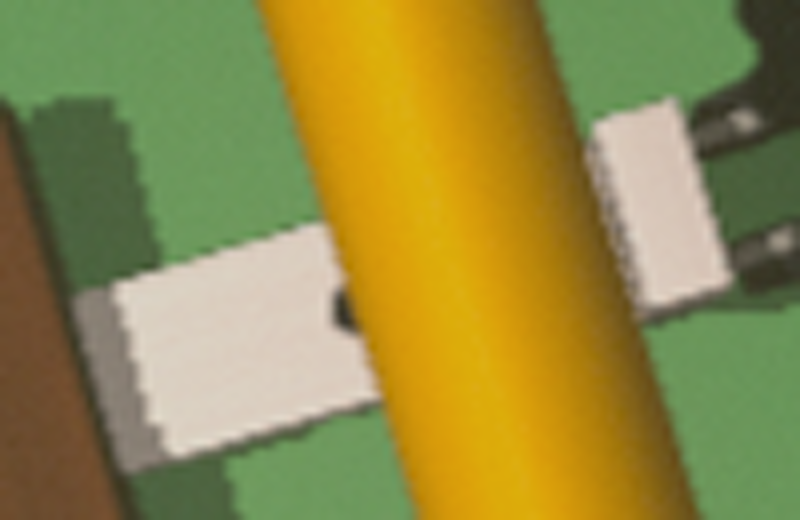

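```bash
python3 - <<'E'
from h import *
f,g=pickle.load(open("push2.pkl","rb")); f0=pickle.load(open("top.pkl","rb"))
P=lambda u,v,z:pt(f,262+(u+.5)/8-.5,200+(v+.5)/8-.5,z)
def yaw(a,b,along): 
    d=sta(a)-sta(b); t=np.degrees(np.arctan2(d[1],d[0])) if along else np.degrees(np.arctan2(-d[0],d[1])); return round((t+90)%180-90,2)
e=[P(75,295,.02),P(122,472,.02)]; s=[P(592,125,.065),P(675,97,.065),P(733,282,.065),P(650,315,.065)]
print("end",[sta(x).round(4) for x in e],yaw(*e,0)); print("long",yaw(P(110,282,.02),P(328,222,.02),1),yaw(P(165,458,.02),P(380,400,.02),1))
print("short",[sta(x).round(4) for x in s],yaw(s[1],s[2],0),yaw(s[0],s[3],0))
# whole side line: end corner -> short-leg outer corner
print("sides",yaw(e[0],s[1],1),yaw(e[1],s[2],1),"len",np.linalg.norm((e[0]-s[1])[:2]))
E
```

```text
end [array([-0.0017,  0.0348]), array([-0.    , -0.0089])] 2.19
long 1.97 2.26
short [array([-0.1294,  0.0326]), array([-0.1493,  0.0331]), array([-0.1491, -0.0109]), array([-0.129 , -0.0124])] 0.15 0.51
sides 0.69 0.78 len 0.14756490452133558
```

```bash
python3 - <<'E'
from h import *
f,g=pickle.load(open("push2.pkl","rb"))
# subpixel strip top edge: red-brown vs dark transition per row, and end edge of leg, whole strip
im=f["frame"].astype(float)
def line(rows,z,colfun):
    p=[sta(pt(f,colfun(r),r,z)) for r in rows]; p=np.array(p); k=np.polyfit(p[:,1],p[:,0],1); return round(-np.degrees(np.arctan(k[0])),2), np.polyval(k,0.01).round(4), np.std(p[:,0]-np.polyval(k,p[:,1])).round(5)
def cross(r,c0,c1,lev,ch):
    a=im[r,c0:c1,ch]; s=np.sign(a-lev); i=np.where(s[:-1]!=s[1:])[0][0]; return c0+i+(lev-a[i])/(a[i+1]-a[i])
for r in (230,240,245,250): print(r,[tuple(int(x) for x in im[r,c]) for c in range(264,284)])
E
```

```text
230 [(109, 76, 46), (108, 74, 44), (93, 68, 43), (67, 60, 38), (65, 63, 39), (71, 84, 53), (78, 99, 65), (75, 100, 64), (75, 99, 63), (76, 98, 62), (74, 100, 62), (75, 99, 63), (76, 98, 61), (77, 100, 63), (76, 99, 62), (79, 100, 64), (76, 98, 62), (81, 108, 68), (98, 136, 84), (109, 153, 93)]
240 [(110, 75, 46), (109, 75, 46), (112, 78, 49), (111, 78, 49), (109, 75, 46), (93, 67, 41), (68, 64, 41), (93, 87, 72), (128, 119, 107), (136, 127, 116), (135, 127, 115), (137, 128, 116), (137, 127, 116), (185, 175, 162), (217, 206, 192), (218, 207, 193), (218, 208, 192), (218, 207, 192), (219, 207, 194), (218, 207, 193)]
245 [(106, 74, 45), (109, 77, 46), (109, 75, 44), (111, 76, 48), (112, 76, 49), (111, 76, 45), (101, 71, 43), (80, 65, 41), (70, 67, 49), (111, 104, 92), (135, 126, 116), (137, 127, 116), (138, 129, 117), (136, 127, 116), (146, 138, 126), (195, 184, 170), (218, 209, 193), (218, 208, 193), (218, 209, 194), (219, 209, 195)]
250 [(106, 74, 45), (108, 78, 48), (108, 76, 46), (109, 75, 46), (112, 78, 49), (111, 76, 45), (113, 77, 44), (113, 78, 48), (97, 72, 45), (67, 61, 36), (104, 96, 85), (134, 125, 114), (137, 128, 117), (137, 127, 117), (135, 126, 115), (137, 127, 117), (187, 175, 162), (219, 208, 195), (218, 209, 192), (218, 209, 193)]
```

```bash
python3 - <<'E'
from h import *
f,g=pickle.load(open("push2.pkl","rb")); im=f["frame"].astype(float)
def fit(rows,z,fn):
    p=np.array([sta(pt(f,fn(r),r,z)) for r in rows]); k=np.polyfit(p[:,1],p[:,0],1); e=p[:,0]-np.polyval(k,p[:,1])
    print(round(-np.degrees(np.arctan(k[0])),2),np.polyval(k,.01).round(4),np.abs(e).max().round(4))
def first(a,c0,cond): 
    i=int(np.argmax(cond(a))); return i
def strip(r):  # red falls below 88 going right from the left part of the strip
    c0=int(250+ (r-212)*.30)+4; a=im[r,c0:c0+25,0]; i=int(np.argmax(a<88)); return c0+i-1+(a[i-1]-88)/(a[i-1]-a[i])
def leg(r):
    a=im[r,260:290,2]; i=int(np.argmax(a>82)); return 260+i-1+(82-a[i-1])/(a[i]-a[i-1])
fit(range(218,292),.04,strip); fit(range(239,257),.04,strip); fit(range(239,257),.02,leg)
E
```

```text
0.03 0.0013 0.0002
0.13 0.0014 0.0002
0.63 -0.0 0.0005
```

Subpixel edges: the end is 0.6° from the strip and 1.3 mm from it (under one pixel), seated under 17 N. Backing straight off and checking.

```bash
python3 - <<'E'
from h import *; from plant import *
z,o=tool(30,SF); y=sta(read_state()["tcp_pos"])[1]
q=ST+L*y+UP*.013
movel(q+fw(SF)*-.165,o,velocity=.02); movel(q+fw(SF)*-.235,o,velocity=.08); movel(q+fw(SF)*-.28+UP*.15,o)
pause(.3); r=read_state(); print(r["time"],r["wrist_force"].round(1))
f=grab_frame("top"); g=grab_frame("side"); pickle.dump((f,g),open("end.pkl","wb")); im=f["frame"].astype(float)
def leg(r):
    a=im[r,260:290,2]; i=int(np.argmax(a>82)); return 260+i-1+(82-a[i-1])/(a[i]-a[i-1])
p=np.array([sta(pt(f,leg(r),r,.02)) for r in range(239,257)]); k=np.polyfit(p[:,1],p[:,0],1); print(-np.degrees(np.arctan(k[0])),np.polyval(k,.01))
cv2.imwrite("pics/end.png",np.vstack([cv2.resize(np.ascontiguousarray(x["frame"][v:v+150,u:u+240,::-1]),(480,300)) for x,u,v in((f,220,120),(g,210,180))]))
E
```

```text
38.95 [ 0.3 -0.5 -0.5]
1.027483497214381 -0.00035508409653257515
```

View pics/end.png

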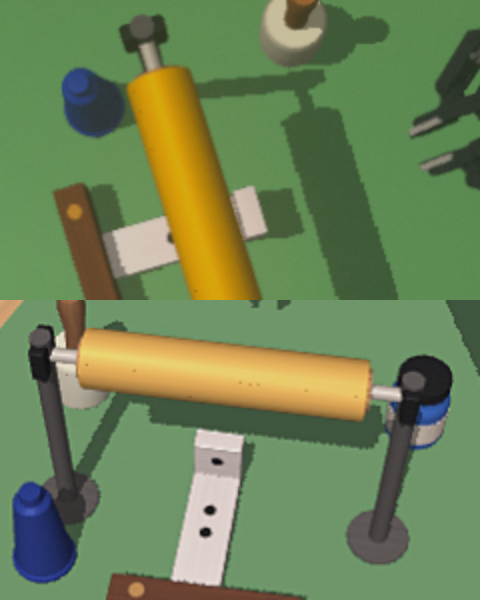

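Final view: the angle lies flat with its short leg up and its end at the strip (105–118, 235–275 in the top view), bystanders and roll unmoved. The reading moved slightly (0.6→1.0°), so one quick check of whether the angle moved on release.

```bash
python3 - <<'E'
from h import *
a=pickle.load(open("push2.pkl","rb")); b=pickle.load(open("end.pkl","rb"))
for i,n,bx in((0,"top tip",(232,262,265,300)),(0,"top short",(205,245,330,352)),(0,"strip",(262,300,262,295)),(1,"side",(240,340,290,340))):
    v0,v1,u0,u1=bx; A,B=[cv2.cvtColor(x[i]["frame"],cv2.COLOR_RGB2GRAY)[v0:v1,u0:u1].astype(np.float32) for x in(a,b)]
    print(n,cv2.phaseCorrelate(A,B,cv2.createHanningWindow((u1-u0,v1-v0),cv2.CV_32F)),np.abs(A-B).mean())
f=b[0]; im=f["frame"].astype(float)
# long edges of the leg (z=.02) near side: column-wise green/white transition in blue channel
for name,rng in(("upper",range(278,302)),("lower",range(284,308))):
    pts=[]
    for c in rng:
        col=im[220:275,c,2]; w=np.where(col>150)[0]; i=w[0] if name=="upper" else w[-1]; j=i-1 if name=="upper" else i+1
        pts.append(sta(pt(f,c,220+i+(150-col[i])/(col[j]-col[i])*(j-i),.02)))
    p=np.array(pts); k=np.polyfit(p[:,0],p[:,1],1); print(name,np.degrees(np.arctan(k[0])).round(2),np.abs(p[:,1]-np.polyval(k,p[:,0])).max().round(4))
E
```

```text
top tip ((0.06351268434453061, 0.1550714104422255), 1.0022165563371446) 5.8219047
top short ((0.3024732308100244, 0.16916358114981378), 0.9673738400141398) 7.6113634
strip ((0.1614295369356924, 0.00015554826852692827), 0.9868096364869012) 3.8405104
side ((0.21311809922493907, -0.10571432907237721), 1.001741471672058) 2.2754683
upper 1.06 0.0004
lower 0.91 0.0003
```

```bash
python3 -c "
from plant import *
print(finish_job(), read_state()['time'])"
```

```text
the job is handed in; nothing more can be done
the job is handed in; nothing more can be done
```

I tipped the angle over its corner, laid it flat on its long leg, pushed it against the stop strip and let go. The job was handed in at about 39 s of the 58 s allowed; no verdict is reported.

**How it went:**
- **Tipping:** I held the long leg across its width with a light grip of 25 N and followed an arc about the corner. The gripper leaned back from 75° to 33°, which kept it clear of the roll, and the force on the tool stayed under about 10 N. Near the end the gripper body may have brushed the short leg, because the wrist torque changed sign. I leaned the gripper less for the last 2°, and the bar did not move when I opened the fingers.
- **Pushing:** I pushed the outside of the short leg with two fingers. Sliding took about 1.5 N, and it seated against the strip at about 17 N before I backed straight off.

**Last checks, from the final pictures:**
- **Flatness and surroundings:** The angle looks flat with its short leg up. The cone, jar, maul and roll look unmoved, and the robot touches nothing. I judged these by eye.
- **Squareness:** The long-leg edges and the end edge read 0.9–1.1° from square (limit 2°). While still pressed, the end edge read 0.6°, so it may have relaxed slightly on release.
- **Position and gap:** The middle of the end is about 13 mm from the strip's middle. The end-edge line reads about 1.7 mm short of the strip (1.3 mm while pressed). That is under one pixel, and the limit is 2.5 mm.

**Where they disagreed:**
- **Hand-read edges:** These gave anything from 0.2° to 2.3° for squareness. I trusted the subpixel fits and the firm 17 N contact instead.
- **Gap:** The short-leg position while pressed suggests a gap of only about 0.3 mm, so the 1.7 mm is probably on the high side.

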